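# Seat the magnifier lens in its three-point mount

### The arm

A 6-joint arm with a two-finger parallel gripper is mounted at the origin on the work surface. World frame = base frame: x ahead of the robot, y to its left, z up, the work surface at z = 0. Lengths are in m, angles in rad, forces in N, time in s.
With the tool pointing down it reaches from about 0.375 to 0.925 m from the base axis. Payload 5.7 kg.
Tool frame: the origin (TCP) lies at the very end of the fingers, on their centre line; the grasp point (between the pads) lies env.grip_depth behind it (env.grip_depth is the distance from the TCP to the grasp point, in m); z points along the fingers, y is the line along which they close (so a half turn about z gives the same grasp; the last joint's range is limited). The gripper opens to 85 mm and grips with 20 to 120 N. Pads are 22 mm wide; open, the fingers measure 114 mm over their backs; the gripper's body (76 mm by 85 mm) begins 54 mm behind the grasp point. The pads swing forward as they close: fully open they stand 13 mm farther back than shut.
Start: joints at [-0.115, 0.359, 1.51, -0, 1.272, -0.115], TCP at [0.6, -0, 0.231] pointing down, gripper open.
Joint ranges: [-2.97, 2.97], [-1.01, 2.36], [0.21, 2.38], [-0.96, 4.11], [0.2, 2.71], [-2.98, 2.98]. Speed limits (rad/s): [2.39, 2.39, 3.14, 3.14, 3.14, 3.14].

### API

Orientations are given as a rotation vector (axis times angle).
In Python, from station import env gives the robot as it stands.
- The arm moves only by the shell command python3 -m creep 'ROWS'. ROWS is a JSON object of lists of equal length, an entry for each row: "jaw": the closure, from 0 (fully open) to 1 (shut); "dp": the shift along the tool's x, y, z in units of 50 mm (1.0 is 50 mm), a list of three; "rotation": the turn, a rotation vector about the tool's x, y, z in degrees, a list of three. In form: {"jaw": [jaw, ...], "dp": [[tx, ty, tz], ...], "rotation": [[rx, ry, rz], ...]}. A call has 1 to 10 rows; each row shifts and turns the commanded pose from where the row before left it, along the tool's axes as they then stand; what a row does not reach is not made up. A row lasts 1/10 s, in which the tool goes at most 50 mm and 8.59 degrees, less where a joint would pass 70% of its speed; a pose out of reach is approached as far as the arm can. A call is refused whole if a number of a shift passes 1 or a number of a turn 8.59, either way. A call with a gripper value outside its range is refused whole. The fingers move at their own pace and stop on an object; the grip force is fixed at half the most. Time passes only in rows, so rows that do not move let the fingers close. It gives the time, the measured TCP pose, the force, the opening and the grip force at its end, in the units of the state.
- env.state(): the state, without advancing time (a new reading comes with each control period).
- env.read_camera(name): name is "scene" or "side" or "wrist"; returns the picture (480x640x3 uint8, blue, green, red); there is no depth.
- env.calibration(name): a dict with "mtx" (3x3 intrinsics, pixels), "distortion" ([k1, k2, p1, p2, k3] as OpenCV has them; the pictures are not rectified), "world_to_cam" (4x4, takes a point from world to camera coordinates); the wrist camera has in their place "tool_from_camera" (4x4, takes a point from camera to tool coordinates, whose origin is the TCP and whose axes are the flange's). Camera axes: x right, y down, z forward; pixel columns grow to the right and rows downward; lengths in m; the calibration is good to about 2 mm. A picture is of the moment at which its call begins: read the wrist's pose just before it. calibration takes no time and is no camera call.
- env.job_done(): hands the job in; it is judged then, once.
The state is a dict: "t": time; "joints": joint angles; "qd": joint speeds; "joint_torque": joint torques, N m; "ee_pos": TCP position; "tcp_rot": TCP orientation; "wrist_force": force on the tool from outside, world axes, zero at the start; "moment": the same for the moment, N m; "grip_width": finger opening in m; "grasp_force": force on a finger pad.
Only numpy, scipy, OpenCV 4.12 (cv2) and the standard library are available. Lean on these libraries where they do the work, as an engineer would, in place of code of your own. Each camera call takes 0.05 s, during which the arm holds its last target. There are 200 camera calls.

### The job

Take the lens from its cork rest and seat it in the three-point mount: use the lens's rim to push the tall sprung jaw back, lower the lens behind it, let it come back gently against both fixed pins and see it fully home, bearing on all three rest balls, both pins and the jaw so that it cannot rock. Never press or knock the lens hard against any of these points (stay under 18 N on each), let go of it at the end, and leave the other things on the bench where they are.

Things in the scene. Friction and masses are not known exactly. Their poses are not given: they have to be found in the camera images.
- lens: the magnifier lens in its plain aluminium cell: a flat drum 56 mm across and 18 mm high with a glass face on top, about 0.13 kg. Origin: centre of its underside; z up. Starts level on the cork rest and may be gripped across its diameter
- lens_rest: fixed cork rest under the lens: cork 42 mm across, its top 20 mm above the bench, on a black disc 68 mm across and 3 mm thick. Origin: centre of its underside. The lens rim overhangs the cork by 7 mm all round
- mount: fixed three-point mount: plate 76 mm wide in y, x from -38 to +62 mm, 10 mm thick, on a pedestal of varying height. Origin: plate's top face, straight below the seated lens's centre; +x to the sprung jaw, z up. The lens sits on three balls between two fixed pins (-x side) and the sprung jaw (+x side); seated, its origin is at (0, 0, 10) mm
- pad_a: rest ball nearest the jaw, fixed at (20, 0) mm on the mount; ball 8 mm across, its top 10 mm above the plate. Origin: on the plate below it
- pad_b: rest ball at (-10, +17.3) mm on the mount, otherwise as pad_a
- pad_c: rest ball at (-10, -17.3) mm on the mount, otherwise as pad_a
- pin_left: fixed locating pin at (-27.4, +19.2) mm on the mount, 29.5 mm high with a round top, with two round collars 11 mm across at 14 and 24 mm up that touch the lens's side. Origin: on the plate below it
- pin_right: the same pin at (-27.4, -19.2) mm. All six contacts are polished steel, but friction can still leave the lens on one pin only, or hung just above the balls: push it towards the pins with a few newtons while rocking it sideways 1 to 2 mm to find both, then press it down with about 10 N before letting go
- jaw: sprung upright post 10 mm across. Origin: its axis at plate height, at (28, 0) mm on the mount when free; its face then stands 5 mm inside the seated lens's rim. Slides only in mount +x, at most 11 mm to a hard stop; pushing back 3 N when free, 0.4 N more per mm. The lens's rim must push it 5 mm back to reach the seat, 6 to 10 mm to pass the pins freely; seated, it pushes with 5 N
- jaw_top (a point): the round top of the sprung post, 61 mm above the plate (the pins: 29.5 mm). With the lens's underside held 30 to 50 mm above the plate, clear of the pins, its rim meets the post squarely
- chuck: bystander, to be left alone: three-jaw lathe chuck, steel, 64 mm across, 38 mm high. Origin: on its underside (long tools: about mid-length)
- stone: bystander, to be left alone: dark steel disc 54 mm across and 10 mm thick with an upright stub, 34 mm high in all. Origin: on its underside (long tools: about mid-length)
- collar: bystander, to be left alone: dark steel ring 44 mm across, 20 mm hole, 14 mm high. Origin: on its underside (long tools: about mid-length)
- block: bystander, to be left alone: steel block 50 x 30 x 20 mm. Origin: on its underside (long tools: about mid-length)
- oil: bystander, to be left alone: oil bottle 48 mm across, 110 mm high. Origin: on its underside (long tools: about mid-length)
- graver: bystander, to be left alone: wood-handled screwdriver lying on the bench. Origin: on its underside (long tools: about mid-length)
- pliers: bystander, to be left alone: dark pliers lying on the bench, about 140 mm long, 12 mm high. Origin: on its underside (long tools: about mid-length)
Things that resemble listed ones, but are neither listed nor needed, are in the scene too. Leave any green or purple look-alike of the lens alone.

How it is judged:
On the way:
1. the lens has been lifted clear of its cork rest (z of lens in the frame of lens_rest above 0.045 m), for 0.1 s.
At the end, for the whole second after the job is handed in: The lens lies glass up in the mount, its centre within 2 mm of the seat's centre, its underside within 1.5 mm of the tops of the rest balls and level within 0.03 rad; it bears on all three rest balls (over 0.03 N each), on both pins (over 0.5 N each) and on the jaw (over 1.5 N), at rest and let go (horizontal distance between lens and mount below 0.002 m and z of lens in the frame of mount between 0.0085 and 0.0115 m and angle between the z axis of lens and the z axis of mount, either way round below 0.03 rad and angle between lens's own z axis and vertical below 0.03 rad and contact force between lens and pad_a above 0.03 N and contact force between lens and pad_b above 0.03 N and contact force between lens and pad_c above 0.03 N and contact force between lens and pin_left above 0.5 N and contact force between lens and pin_right above 0.5 N and contact force between lens and jaw above 1.5 N and linear speed of lens below 0.01 m/s and contact force between the fingers and lens below 0.05 N); the robot touches nothing.
It fails at once if the lens is pressed or knocked against any one ball, pin or the jaw with more than 18 N (contact force between lens and pad_a above 18 N or contact force between lens and pad_b above 18 N or contact force between lens and pad_c above 18 N or contact force between lens and pin_left above 18 N or contact force between lens and pin_right above 18 N or contact force between lens and jaw above 18 N).
It fails at once if another thing on the bench is moved by more than 25 mm (distance of any of chuck, stone, collar, block, oil, graver, pliers from where it was at the start of the episode above 0.025 m).
It also fails if it takes over 54 s, if anything falls off the work surface, if the arm or the gripper's body presses on something with over 40 N, if the wrist force passes 120 N, or if a joint passes its speed limit or range.

## Working session

There is one attempt and no reset: what is moved stays moved. The work goes in short steps, Python scripts to look and compute and a shell command to move; the robot and the scene stay as the last step left them, time stands still between calls to the robot, and variables do not carry over. Pictures are saved under pics/ and viewed, at most 10 in all, crops included, and the job is handed in when it is done.

```bash
mkdir -p pics; ls; python3 - <<'E'
from station import env
import cv2,numpy as np
s=env.state();print({k:np.round(v,4).tolist() for k,v in s.items()},env.grip_depth)
ims=[env.read_camera(n) for n in("scene","side","wrist")]
for n,i in zip(("scene","side","wrist"),ims): cv2.imwrite(f"pics/{n}0.png",i)
for n in("scene","side","wrist"):
  c=env.calibration(n);print(n,{k:np.round(v,4).tolist() for k,v in c.items()})
E
```

```text
pics
{'t': 0.0, 'joints': [-0.1151, 0.3595, 1.5114, -0.0, 1.2725, -0.1151], 'qd': [0.0004, -0.0011, 0.0006, -0.0014, 0.0011, 0.0008], 'joint_torque': [0.002, -52.7614, -27.8626, -0.0001, 0.0133, -0.0], 'ee_pos': [0.5993, 0.0001, 0.2305], 'tcp_rot': [-2.2204, -2.2205, 0.0018], 'wrist_force': [-0.1858, -0.2012, -0.8316], 'moment': [-0.0205, -0.0564, -0.0247], 'grasp_force': 0.0, 'grip_width': 0.0851} 0.0187
scene {'mtx': [[545.8685, 0.0, 321.6583], [0.0, 545.8685, 230.8495], [0.0, 0.0, 1.0]], 'distortion': [-0.1614, 0.0, 0.0, 0.0, 0.0], 'world_to_cam': [[0.6738, 0.7388, -0.0072, -0.3807], [0.3875, -0.3616, -0.848, -0.1145], [-0.6291, 0.5686, -0.53, 1.4774], [0.0, 0.0, 0.0, 1.0]]}
side {'mtx': [[554.4395, 0.0, 307.7197], [0.0, 554.4395, 249.1306], [0.0, 0.0, 1.0]], 'distortion': [0.0474, 0.0, 0.0, 0.0, 0.0], 'world_to_cam': [[-0.9369, -0.3495, -0.0047, 0.5077], [-0.2066, 0.5647, -0.799, 0.1751], [0.2819, -0.7476, -0.6013, 0.9277], [0.0, 0.0, 0.0, 1.0]]}
wrist {'mtx': [[338.3736, 0.0, 319.5923], [0.0, 338.3736, 237.4048], [0.0, 0.0, 1.0]], 'distortion': [0.021, 0.0, 0.0, 0.0, 0.0], 'tool_from_camera': [[-0.0002, -0.9653, -0.2611, 0.0661], [1.0, 0.0, -0.0008, -0.0003], [0.0008, -0.2611, 0.9653, -0.1431], [0.0, 0.0, 0.0, 1.0]]}
```

View pics/scene0.png

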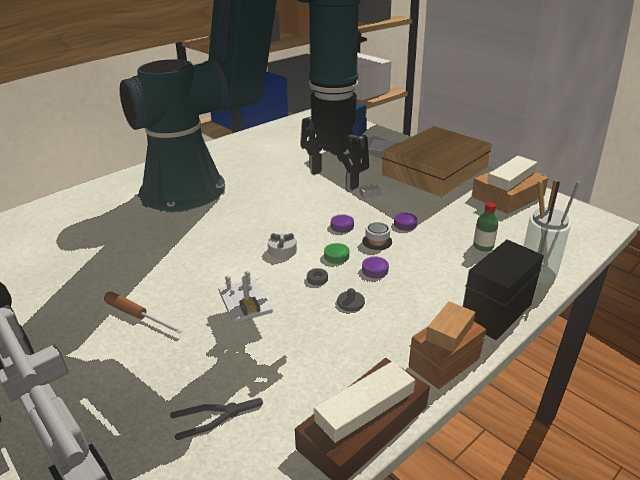

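View pics/side0.png

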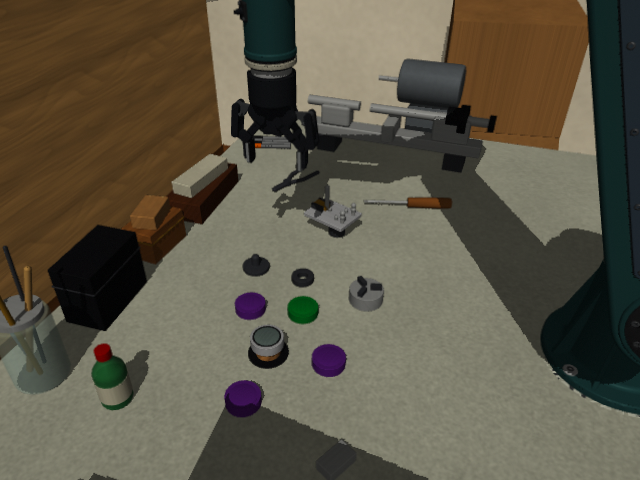

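Scene view: lens candidates are the silvery drum on black disc/cork (377,231), the green drum (336,253), and purple drums (342,223), (405,221), (375,267). In side view the silver one is at (267,341). I choose the silver one. The mount is at (245,297) in scene and (334,214) in side.

```bash
cat > h.py <<'E'
from station import env
import cv2,numpy as np
from scipy.spatial.transform import Rotation as R
def ray(n,uv,pose=None):
    c=env.calibration(n); p=cv2.undistortPoints(np.array([[uv]],float),c["mtx"],np.array(c["distortion"]))[0,0]
    d=np.array([p[0],p[1],1.])
    if n=="wrist":
        T=np.array(c["tool_from_camera"]);Q=R.from_rotvec(pose[1]).as_matrix()
        return np.array(pose[0])+Q@T[:3,3],Q@T[:3,:3]@d
    W=np.array(c["world_to_cam"]);return -W[:3,:3].T@W[:3,3],W[:3,:3].T@d
def onz(n,uv,z,pose=None):
    o,d=ray(n,uv,pose);return o+d*(z-o[2])/d[2]
def tri(rs):
    A=np.zeros((3,3));b=np.zeros(3)
    for o,d in rs:
        P=np.eye(3)-np.outer(d,d)/(d@d);A+=P;b+=P@o
    return np.linalg.solve(A,b)
def proj(n,P,pose=None):
    c=env.calibration(n)
    if n=="wrist":
        T=np.eye(4);T[:3,:3]=R.from_rotvec(pose[1]).as_matrix();T[:3,3]=pose[0];W=np.linalg.inv(T@np.array(c["tool_from_camera"]))
    else: W=np.array(c["world_to_cam"])
    return cv2.projectPoints(np.array(P,float).reshape(-1,1,3),cv2.Rodrigues(W[:3,:3])[0],W[:3,3],c["mtx"],np.array(c["distortion"]))[0][:,0]
E
python3 - <<'E'
from h import *
print("lens",onz("scene",(377,228),.038),onz("side",(267,335),.038))
print("mount",tri([ray("scene",(245,298)),ray("side",(334,214))]))
s=cv2.imread("pics/scene0.png");d=cv2.imread("pics/side0.png")
f=lambda i,x,y:cv2.resize(i[y-36:y+36,x-48:x+48],(400,300),interpolation=cv2.INTER_CUBIC)
cv2.imwrite("pics/crop.png",np.vstack([np.hstack([f(s,377,231),f(d,267,341)]),np.hstack([f(s,245,296),f(d,335,214)])]))
E
```

```text
lens [0.54048562 0.19121092 0.038     ] [0.54157323 0.19216203 0.038     ]
mount [ 0.54866909 -0.17808219  0.04512988]
```

View pics/crop.png

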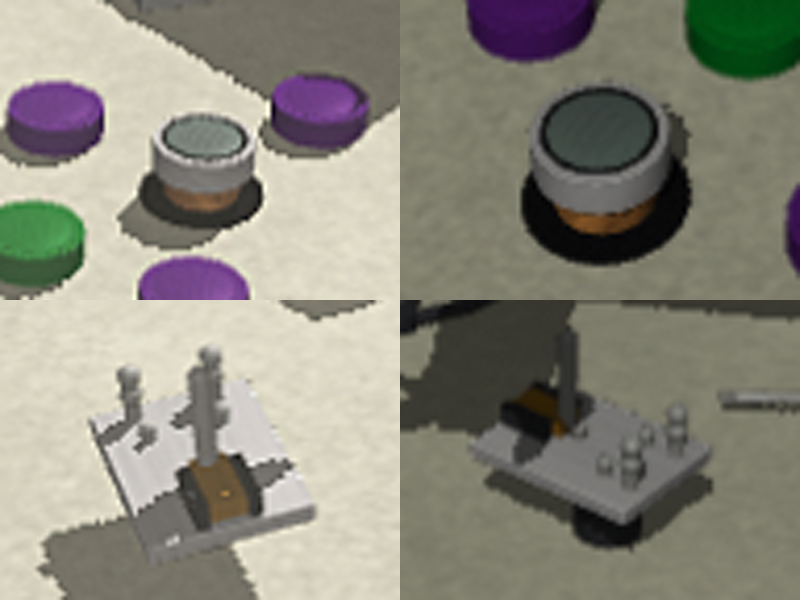

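The crops confirm the lens: bare aluminium with a glass top, on cork and a black disc. They also show the mount with its tall post (brown block) and two pins.

```bash
python3 - <<'E'
from h import *
sc=lambda x,y:(197+x/4.1667-.4,260+y/4.1667-.4); sd=lambda x,y:(287+x/4.1667-.4,178+y/4.1667-.4)
A,B,J=sc(129,67),sc(210,48),sc(203,70)
C,D,K=sd(277,107),sd(231,140),sd(167,30)
for n,a,b in(("AC",A,C),("BD",B,D),("AD",A,D),("BC",B,C),("J",J,K)):
  rs=[ray("scene",a),ray("side",b)];p=tri(rs)
  print(n,p.round(4),[np.round(np.linalg.norm(np.cross(p-o,d))/np.linalg.norm(d)*1e3,1) for o,d in rs])
# lens glass ellipse both views
for n,(x0,x1,y0,y1) in(("scene",(355,400,212,245)),("side",(240,295,318,365))):
  i=cv2.imread(f"pics/{n}0.png");h=cv2.cvtColor(i,cv2.COLOR_BGR2HSV)[y0:y1,x0:x1].astype(int)
  b=i[y0:y1,x0:x1].astype(int)
  m=((b[...,0]>=b[...,2])&(b[...,1]>b[...,2]+4)).astype(np.uint8)
  k,l,st,ce=cv2.connectedComponentsWithStats(m);j=1+st[1:,4].argmax()
  cs=cv2.findContours((l==j).astype(np.uint8),0,2)[0];c=max(cs,key=cv2.contourArea)
  e=cv2.fitEllipse(cv2.convexHull(c));uv=np.array(e[0])+[x0,y0];print(n,uv,e[1],onz(n,uv,.038))
E
```

```text
AC [ 0.5086 -0.1848  0.0775] [np.float64(0.4), np.float64(0.4)]
BD [ 0.5213 -0.149   0.077 ] [np.float64(0.6), np.float64(0.6)]
AD [ 0.5175 -0.1767  0.0698] [np.float64(14.5), np.float64(14.5)]
BC [ 0.5128 -0.1569  0.0848] [np.float64(13.2), np.float64(13.2)]
J [ 0.5685 -0.1848  0.1094] [np.float64(0.6), np.float64(0.6)]
scene [377.44086647 227.51083374] (9.327141761779785, 17.135469436645508) [0.53973843 0.19348379 0.038     ]
side [266.31913376 335.94480896] (18.355926513671875, 25.093290328979492) [0.541758  0.1945044 0.038    ]
```

```bash
cat >> h.py <<'E'
def togo(p,yaw=None):
    s=env.state();Q=R.from_rotvec(s["tcp_rot"]).as_matrix();d=Q.T@(np.array(p)-s["ee_pos"])
    print("at",np.round(s["ee_pos"],4),"yaw(y axis)",np.degrees(np.arctan2(Q[1,1],Q[0,1])).round(2),"tilt",np.degrees(Q[:2,2]).round(2),"dp units",(d/.05).round(3))
E
python3 - <<'E'
from h import *
L=np.array([.5407,.194])
for n,uv,z in(("pur",(342,219),.018),("pur",(405,217),.018),("pur",(375,263),.018),("green",(336,249),.018),("chuck",(282,237),.038),("collar",(317,273),.014),("stone",(350,300),.008),("oil",(486,246),.01)):
  p=onz("scene",uv,z);q=p[:2]-L;print(n,p.round(3),"d",np.linalg.norm(q).round(3),np.degrees(np.arctan2(q[1],q[0])).round(0))
togo([.5407,.194,.1])
E
```

```text
pur [0.434 0.185 0.018] d 0.107 -175.0
pur [0.531 0.302 0.018] d 0.109 95.0
pur [0.612 0.11  0.018] d 0.11 -50.0
green [0.517 0.086 0.018] d 0.11 -102.0
chuck [0.424 0.011 0.038] d 0.217 -123.0
collar [0.551 0.    0.014] d 0.194 -87.0
stone [ 0.654 -0.006  0.008] d 0.23 -61.0
oil [0.731 0.349 0.01 ] d 0.246 39.0
at [5.995e-01 1.000e-04 2.306e-01] yaw(y axis) 0.0 tilt [-0.09  0.01] dp units [ 3.878 -1.171  2.615]
```

```bash
python3 -m creep '{"jaw":[0,0,0,0,0,0,0,0,0,0],"dp":[[0.48,-0.146,0],[0.48,-0.146,0],[0.48,-0.146,0],[0.48,-0.146,0],[0.48,-0.146,0],[0.48,-0.146,0],[0.48,-0.146,0],[0.52,-0.149,0],[0,0,0],[0,0,0]],"rotation":[[0,0,0],[0,0,0],[0,0,0],[0,0,0],[0,0,0],[0,0,0],[0,0,0],[0,0,0],[0,0,0],[0,0,0]]}'
python3 -m creep '{"jaw":[0,0,0,0,0,0,0,0,0,0],"dp":[[0,0,0.2],[0,0,0.2],[0,0,0.2],[0,0,0.2],[0,0,0.2],[0,0,0.2],[0,0,0.2],[0,0,0.2],[0,0,0],[0,0,0]],"rotation":[[0,0,-7.9],[0,0,-7.9],[0,0,-7.9],[0,0,-7.9],[0,0,-7.9],[0,0,-7.9],[0,0,-7.9],[0,0,-7.9],[0,0,-7.8],[0,0,0]]}'
python3 - <<'E'
from h import *
togo([.5407,.194,.012])
s=env.state();pose=(s["ee_pos"],s["tcp_rot"]);im=env.read_camera("wrist");cv2.imwrite("pics/w1.png",im)
print(proj("wrist",[[.5407,.194,.038],[.5407,.194,.0]],pose))
E
```

```text
t: 1.15
ee_pos: [0.5411, 0.1942, 0.231]
tcp_rot: [2.22, 2.223, -0.001]
wrist_force: [-0.3, -0.6, -0.1]
grip_width: 0.0851
grasp_force: 0.0
t: 2.15
ee_pos: [0.5415, 0.1928, 0.1508]
tcp_rot: [-0.518, -3.098, 0.001]
wrist_force: [0.5, -0.3, 0.0]
grip_width: 0.0851
grasp_force: 0.0
at [0.5415 0.1928 0.1508] yaw(y axis) 71.0 tilt [-0.05 -0.04] dp units [0.022 0.02  2.775]
[[320.97461612 232.64872535]
 [320.88963639 222.14519385]]
```

View pics/w1.png

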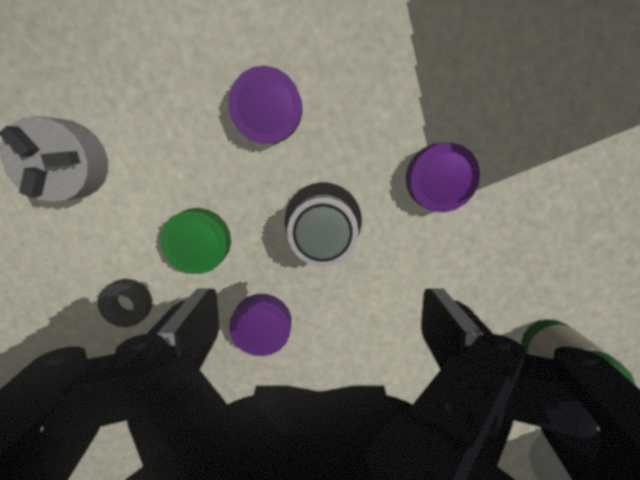

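The lens is at (323,231) between the fingers, within about 2 px of prediction. I'll descend and grip.

```bash
python3 -m creep '{"jaw":[0,0,0,0,0,0,0,0,0,0],"dp":[[0.034,0.035,0.35],[0,0,0.35],[0,0,0.35],[0,0,0.35],[0,0,0.35],[0,0,0.35],[0,0,0.35],[0,0,0.2],[0,0,0.12],[0,0,0]],"rotation":[[0,0,0],[0,0,0],[0,0,0],[0,0,0],[0,0,0],[0,0,0],[0,0,0],[0,0,0],[0,0,0],[0,0,0]]}'
python3 -m creep '{"jaw":[0.2,0.3,0.4,0.4,0.4,0.6,0.6,0.6,0.6,0.6],"dp":[[0,0,0],[0,0,0],[0,0,0],[0,0,0],[0,0,0],[0,0,0],[0,0,0],[0,0,0],[0,0,0],[0,0,0]],"rotation":[[0,0,0],[0,0,0],[0,0,0],[0,0,0],[0,0,0],[0,0,0],[0,0,0],[0,0,0],[0,0,0],[0,0,0]]}'
python3 - <<'E'
from h import *
togo([.5407,.194,.012])
cv2.imwrite("pics/s2.png",np.vstack([cv2.resize(env.read_camera(n)[a:a+90,b:b+160],(533,300),interpolation=cv2.INTER_CUBIC) for n,a,b in(("scene",180,300),("side",290,190))]))
E
```

```text
t: 3.2
ee_pos: [0.5403, 0.196, 0.0124]
tcp_rot: [-0.521, -3.097, 0.001]
wrist_force: [-1.0, -0.1, -0.7]
grip_width: 0.0853
grasp_force: 0.0
t: 4.2
ee_pos: [0.5411, 0.1963, 0.014]
tcp_rot: [0.518, 3.097, 0.001]
wrist_force: [-0.6, -1.1, 5.7]
grip_width: 0.0539
grasp_force: 62.5
at [0.5411 0.1963 0.014 ] yaw(y axis) 71.0 tilt [0.09 0.02] dp units [-0.008 -0.047  0.04 ]
```

View pics/s2.png

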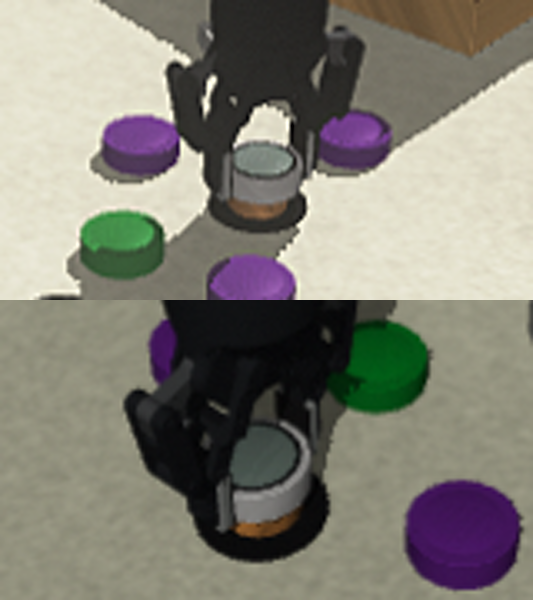

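Gripped centrally (62 N, 54 mm), with the glass and rim visible between the pads. I'll lift and check in the wrist view.

```bash
python3 -m creep '{"jaw":[0.6,0.6,0.6,0.6,0.6,0.6,0.6,0.6,0.6,0.6],"dp":[[0,0,-0.1],[0,0,-0.3],[0,0,-0.4],[0,0,-0.5],[0,0,-0.5],[0,0,-0.5],[0,0,-0.5],[0,0,-0.4],[0,0,0],[0,0,0]],"rotation":[[0,0,0],[0,0,0],[0,0,0],[0,0,0],[0,0,0],[0,0,0],[0,0,0],[0,0,0],[0,0,0],[0,0,0]]}'
python3 - <<'E'
from h import *
togo([.5414,-.1758,.172])
s=env.state();pose=(s["ee_pos"],s["tcp_rot"]);im=env.read_camera("wrist");cv2.imwrite("pics/w2.png",im)
# predicted lens top centre if tool x offset 0, top = TCP+24mm back
Q=R.from_rotvec(pose[1]).as_matrix()
print(proj("wrist",[pose[0]+Q@np.array([x,0,-.024]) for x in(-.028,-.0,.028)],pose))
print(s["wrist_force"],s["moment"])
E
```

```text
t: 5.3
ee_pos: [0.5403, 0.1962, 0.173]
tcp_rot: [0.518, 3.098, 0.0]
wrist_force: [-0.1, -0.7, -2.3]
grip_width: 0.0544
grasp_force: 63.3
at [0.5403 0.1962 0.173 ] yaw(y axis) 71.0 tilt [0.04 0.01] dp units [-2.443 -7.028  0.018]
[[319.45828681 383.45991852]
 [319.4386827  321.78290488]
 [319.41663114 253.31837014]]
[-0.09029781 -0.73639797 -2.29605511] [ 0.01917773  0.070353   -0.01692283]
```

View pics/w2.png

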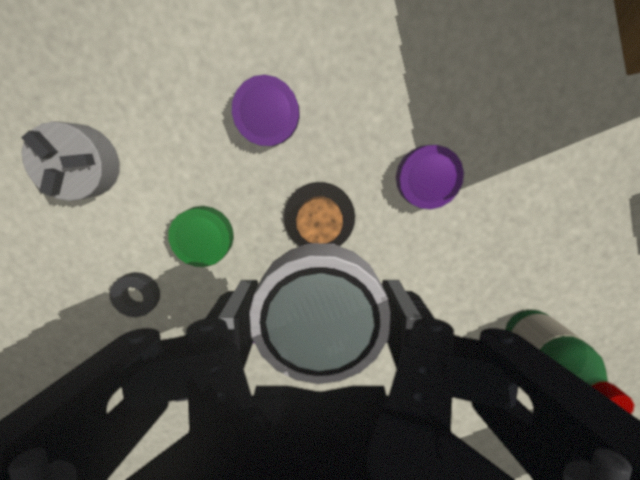

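Lens held with its glass centre at about (320,321), matching prediction, and the cork rest is empty at (320,220). I'll carry it to just beyond the mount and look from above.

```bash
python3 -m creep '{"jaw":[0.6,0.6,0.6,0.6,0.6,0.6,0.6,0.6,0.6,0.6],"dp":[[-0.195,-0.42,-0.1],[-0.34,-0.74,-0.1],[-0.373,-0.81,-0.1],[-0.389,-0.84,-0.1],[-0.389,-0.84,-0.1],[-0.389,-0.84,-0.04],[-0.373,-0.81,0],[-0.324,-0.70,0],[-0.276,-0.6,0],[-0.195,-0.42,0]],"rotation":[[0,0,0],[0,0,0],[0,0,0],[0,0,0],[0,0,0],[0,0,0],[0,0,0],[0,0,0],[0,0,0],[0,0,0]]}'
python3 -m creep '{"jaw":[0.6,0.6,0.6],"dp":[[0,0,0],[0,0,0],[0,0,0]],"rotation":[[0,0,0],[0,0,0],[0,0,0]]}'
python3 - <<'E'
from h import *
import json
togo([.5792,-.1888,.2])
s=env.state();pose=(s["ee_pos"],s["tcp_rot"]);im=env.read_camera("wrist");cv2.imwrite("pics/w3.png",im)
json.dump([list(map(float,x)) for x in pose],open("pose3.json","w"))
c,n=np.cos(np.radians(-19)),np.sin(np.radians(-19));Rm=np.array([[c,-n,0],[n,c,0],[0,0,1]]);M=np.array([.5414,-.1758,.048])
P=np.array([[-27.4,19.2,29.5],[-27.4,-19.2,29.5],[28,0,61],[20,0,10],[-10,17.3,10],[-10,-17.3,10],[-38,38,0],[-38,-38,0],[62,38,0],[62,-38,0]])/1e3
print(proj("wrist",P@Rm.T+M,pose).round(1).tolist())
E
```

```text
t: 6.35
ee_pos: [0.5785, -0.1906, 0.1978]
tcp_rot: [-0.521, -3.095, -0.0]
wrist_force: [-0.7, 0.6, -0.7]
grip_width: 0.0543
grasp_force: 63.4
t: 6.65
ee_pos: [0.5786, -0.1872, 0.1987]
tcp_rot: [-0.517, -3.096, -0.002]
wrist_force: [-0.4, -0.4, -0.3]
grip_width: 0.0541
grasp_force: 63.4
at [ 0.5786 -0.1872  0.1987] yaw(y axis) 71.03 tilt [-0.12  0.08] dp units [-0.022 -0.027 -0.026]
[[343.3, 146.4], [292.3, 146.4], [317.6, 227.6], [318.0, 204.6], [339.0, 168.4], [296.9, 168.4], [363.8, 133.2], [272.2, 133.1], [360.0, 248.7], [276.2, 248.6]]
```

View pics/w3.png

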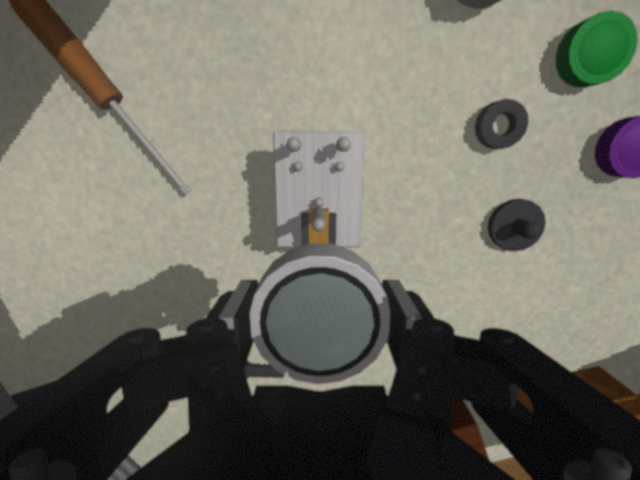

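Pins at (343,144)/(294,144), post top at (319,223) and ball tops at (340,167)/(297,167), all within 1–3 px of prediction. I'll move to the pin side of the post and descend to 40 mm above the plate.

```bash
python3 -m creep '{"jaw":[0.6,0.6,0.6,0.6,0.6,0.6,0.6,0.6,0.6,0.6],"dp":[[0.2,-0.014,0],[0.35,0,0],[0.35,0,0],[0.294,0,0],[0,0,0.35],[0,0,0.5],[0,0,0.5],[0,0,0.5],[0,0,0.3],[0,0,0.18]],"rotation":[[0,0,0],[0,0,0],[0,0,0],[0,0,0],[0,0,0],[0,0,0],[0,0,0],[0,0,0],[0,0,0],[0,0,0]]}'
python3 -m creep '{"jaw":[0.6,0.6,0.6],"dp":[[0,0,0],[0,0,0],[0,0,0]],"rotation":[[0,0,0],[0,0,0],[0,0,0]]}'
cat >> h.py <<'E'
def mt(M=(.5408,-.1749,.048)):
    s=env.state();Q=R.from_rotvec(s["tcp_rot"]).as_matrix();a=np.radians(-19)
    m=np.array([[np.cos(a),np.sin(a),0],[-np.sin(a),np.cos(a),0],[0,0,1]])
    print("t",round(s["t"],2),"lens in mount mm",(m@(np.array(s["ee_pos"])+[0,0,.006]-M)*1e3).round(2),"F mount",(m@s["wrist_force"]).round(2),"tilt deg",np.degrees(Q[:2,2]).round(2),"grip",s["grip_width"].__round__(4))
E
python3 -c "
from h import *
mt()"
```

```text
t: 7.7
ee_pos: [0.5213, -0.1683, 0.0822]
tcp_rot: [-0.517, -3.096, -0.001]
wrist_force: [-0.3, 0.4, -0.8]
grip_width: 0.0541
grasp_force: 63.4
t: 8.0
ee_pos: [0.5235, -0.1699, 0.0843]
tcp_rot: [0.518, 3.097, -0.001]
wrist_force: [-0.3, 0.7, -0.6]
grip_width: 0.054
grasp_force: 63.4
t 8.0 lens in mount mm [-18.03  -0.91  42.33] F mount [-0.52  0.52 -0.59] tilt deg [ 0.09 -0.05] grip 0.054
```

```bash

python3 -m creep '{"jaw":[0.6,0.6,0.6,0.6,0.6,0.6],"dp":[[-0.04,0,0],[-0.04,0,0],[-0.04,0,0],[-0.04,0,0],[-0.04,0,0],[0,0,0]],"rotation":[[0,0,0],[0,0,0],[0,0,0],[0,0,0],[0,0,0],[0,0,0]]}' >/dev/null; python3 -c "
from h import *
mt()"
python3 -m creep '{"jaw":[0.6,0.6,0.6],"dp":[[-0.04,0,0],[-0.04,0,0],[0,0,0]],"rotation":[[0,0,0],[0,0,0],[0,0,0]]}' >/dev/null; python3 -c "
from h import *
mt()"
python3 -m creep '{"jaw":[0.6,0.6,0.6],"dp":[[-0.04,0,0],[-0.04,0,0],[0,0,0]],"rotation":[[0,0,0],[0,0,0],[0,0,0]]}' >/dev/null; python3 -c "
from h import *
mt()"
python3 -m creep '{"jaw":[0.6,0.6,0.6],"dp":[[-0.04,0,0],[-0.04,0,0],[0,0,0]],"rotation":[[0,0,0],[0,0,0],[0,0,0]]}' >/dev/null; python3 -c "
from h import *
mt()"
```

```text
t 8.6 lens in mount mm [-8.32 -1.01 41.29] F mount [ 0.62 -1.2  -0.98] tilt deg [ 0.01 -0.01] grip 0.0546
t 8.9 lens in mount mm [-5.76 -0.91 40.98] F mount [-3.97 -0.31 -0.22] tilt deg [-0.13  0.05] grip 0.0539
t 9.2 lens in mount mm [-1.5  -0.87 40.94] F mount [-5.02 -0.65 -0.67] tilt deg [-0.1   0.04] grip 0.0538
t 9.5 lens in mount mm [ 2.01 -0.87 40.91] F mount [-6.   -0.24  0.45] tilt deg [-0.14  0.06] grip 0.0542
```

Post contact felt at x≈-5.5 as expected, and it's now pushed about 7 mm. I'll nudge 1 mm further and check centring against the pins from the wrist camera.

```bash

python3 -m creep '{"jaw":[0.6,0.6,0.6],"dp":[[-0.024,0.012,0],[0,0,0],[0,0,0]],"rotation":[[0,0,0],[0,0,0],[0,0,0]]}' >/dev/null; python3 - <<'E'
from h import *
mt()
s=env.state();pose=(s["ee_pos"],s["tcp_rot"]);im=env.read_camera("wrist")
a=cv2.resize(im[150:400,200:440],(576,600),interpolation=cv2.INTER_CUBIC);cv2.imwrite("pics/w4.png",a)
a=np.radians(-19);m=np.array([[np.cos(a),-np.sin(a),0],[np.sin(a),np.cos(a),0],[0,0,1]])
P=np.array([[-27.4,19.2,29.5],[-27.4,-19.2,29.5],[3,0,58]])/1e3
print(((proj("wrist",P@m.T+[.5408,-.1749,.048],pose)-[200,150])*2.4).round(1).tolist())
E
```

```text
t 9.8 lens in mount mm [ 2.73 -0.54 40.81] F mount [-6.41 -0.74  0.35] tilt deg [-0.19  0.04] grip 0.0542
[[391.9, 189.6], [187.7, 189.5], [289.9, 410.9]]
```

View pics/w4.png

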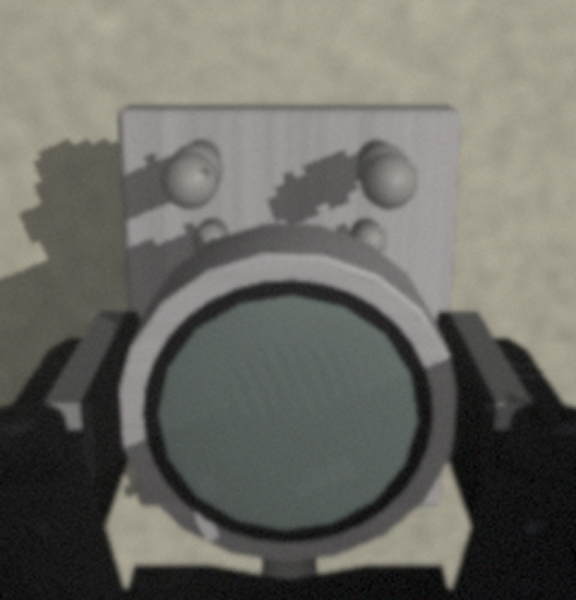

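Lens centre at u=288.5, pin midpoint at 289.5 (pins at (190,178) and (389,178)), post at 289: centred to within 0.3 mm. I'll lower it behind the post.

```bash

python3 -m creep '{"jaw":[0.6,0.6,0.6,0.6,0.6,0.6,0.6,0.6,0.6,0.6],"dp":[[0.006,0,0.03],[0,0,0.06],[0,0,0.06],[0,0,0.06],[0,0,0.06],[0,0,0.06],[0,0,0.06],[0,0,0.06],[0,0,0.03],[0,0,0]],"rotation":[[0,0,0],[0,0,0],[0,0,0],[0,0,0],[0,0,0],[0,0,0],[0,0,0],[0,0,0],[0,0,0],[0,0,0]]}'; python3 -c "
from h import *
mt()"
```

```text
t: 10.85
ee_pos: [0.5429, -0.1758, 0.0586]
tcp_rot: [-0.518, -3.095, -0.001]
wrist_force: [-6.5, 2.6, -0.3]
grip_width: 0.0547
grasp_force: 63.3
t 10.85 lens in mount mm [ 2.27 -0.17 16.63] F mount [-6.96  0.37 -0.32] tilt deg [-0.19  0.08] grip 0.0547
```

```bash
cat > m.sh <<'E'
python3 -c "
from h import *
mt()"
E
python3 -m creep '{"jaw":[0.6,0.6,0.6,0.6,0.6],"dp":[[0.01,0,0.02],[0,0,0.02],[0,0,0.02],[0,0,0.02],[0,0,0]],"rotation":[[0,0,0],[0,0,0],[0,0,0],[0,0,0],[0,0,0]]}' >/dev/null; sh m.sh
python3 -m creep '{"jaw":[0.6,0.6,0.6],"dp":[[0,0,0.01],[0,0,0],[0,0,0]],"rotation":[[0,0,0],[0,0,0],[0,0,0]]}'>/dev/null; sh m.sh
python3 -m creep '{"jaw":[0.6,0.6,0.6],"dp":[[0,0,0.01],[0,0,0],[0,0,0]],"rotation":[[0,0,0],[0,0,0],[0,0,0]]}'>/dev/null; sh m.sh
```

```text
t 11.35 lens in mount mm [ 1.95 -0.19 12.82] F mount [-6.73 -0.    0.52] tilt deg [-0.17  0.07] grip 0.0542
t 11.65 lens in mount mm [ 2.06 -0.17 12.42] F mount [-5.33 -0.08  0.26] tilt deg [-0.16  0.07] grip 0.0544
t 11.95 lens in mount mm [ 2.07 -0.2  11.95] F mount [-6.38 -0.59  1.58] tilt deg [-0.16  0.07] grip 0.0544
```

```bash

python3 -m creep '{"jaw":[0.6,0.6,0.6],"dp":[[0,0,0.008],[0,0,0],[0,0,0]],"rotation":[[0,0,0],[0,0,0],[0,0,0]]}'>/dev/null; sh m.sh
python3 -m creep '{"jaw":[0.6,0.6,0.6],"dp":[[0,0,0.008],[0,0,0],[0,0,0]],"rotation":[[0,0,0],[0,0,0],[0,0,0]]}'>/dev/null; sh m.sh
python3 -m creep '{"jaw":[0.6],"dp":[[0,0,0]],"rotation":[[0,0,0]]}'>/dev/null; sh m.sh
```

```text
t 12.25 lens in mount mm [ 2.09 -0.16 11.54] F mount [-5.96  0.38  1.2 ] tilt deg [-0.15  0.07] grip 0.054
t 12.55 lens in mount mm [ 2.06 -0.18 11.14] F mount [-6.38 -0.32  1.38] tilt deg [-0.16  0.07] grip 0.0541
t 12.65 lens in mount mm [ 2.1  -0.15 11.17] F mount [-6.36  0.69  2.36] tilt deg [-0.15  0.07] grip 0.0542
```

```bash

python3 -m creep '{"jaw":[0.6,0.6,0.6],"dp":[[0,0,0.008],[0,0,0],[0,0,0]],"rotation":[[0,0,0],[0,0,0],[0,0,0]]}'>/dev/null; sh m.sh
python3 -m creep '{"jaw":[0.6,0.6,0.6],"dp":[[0,0,0.008],[0,0,0],[0,0,0]],"rotation":[[0,0,0],[0,0,0],[0,0,0]]}'>/dev/null; sh m.sh
```

```text
t 12.95 lens in mount mm [ 2.1  -0.18 10.77] F mount [-6.54  0.21  1.01] tilt deg [-0.15  0.07] grip 0.0544
t 13.25 lens in mount mm [ 2.16 -0.16 10.48] F mount [-6.4   0.02  2.27] tilt deg [-0.14  0.06] grip 0.054
```

```bash

python3 -m creep '{"jaw":[0.6,0.6,0.6],"dp":[[0,0,0.006],[0,0,0],[0,0,0]],"rotation":[[0,0,0],[0,0,0],[0,0,0]]}'>/dev/null; sh m.sh
python3 -m creep '{"jaw":[0.6,0.6,0.6],"dp":[[0,0,0.006],[0,0,0],[0,0,0]],"rotation":[[0,0,0],[0,0,0],[0,0,0]]}'>/dev/null; sh m.sh
```

```text
t 13.55 lens in mount mm [ 2.18 -0.17 10.38] F mount [-6.64  0.86  4.4 ] tilt deg [-0.14  0.06] grip 0.0542
t 13.85 lens in mount mm [ 2.21 -0.19 10.3 ] F mount [-6.29  0.38  6.56] tilt deg [-0.14  0.06] grip 0.0542
```

Balls felt at 6.5 N with the height held. I'll ease off a little and come back towards the pins.

```bash

python3 -m creep '{"jaw":[0.6,0.6,0.6,0.6],"dp":[[0.01,0,-0.012],[0.01,0,0],[0.01,0,0],[0,0,0]],"rotation":[[0,0,0],[0,0,0],[0,0,0],[0,0,0]]}'>/dev/null; sh m.sh
python3 -m creep '{"jaw":[0.6,0.6,0.6],"dp":[[0.01,0,0],[0.01,0,0],[0,0,0]],"rotation":[[0,0,0],[0,0,0],[0,0,0]]}'>/dev/null; sh m.sh
python3 -m creep '{"jaw":[0.6,0.6,0.6],"dp":[[0.01,0,0],[0,0,0],[0,0,0]],"rotation":[[0,0,0],[0,0,0],[0,0,0]]}'>/dev/null; sh m.sh
python3 -m creep '{"jaw":[0.6,0.6,0.6],"dp":[[0.01,0,0],[0,0,0],[0,0,0]],"rotation":[[0,0,0],[0,0,0],[0,0,0]]}'>/dev/null; sh m.sh
```

```text
t 14.25 lens in mount mm [ 1.02 -0.17 10.44] F mount [-4.77  0.58  0.17] tilt deg [-0.11  0.05] grip 0.0544
t 14.55 lens in mount mm [ 0.33 -0.21 10.45] F mount [-5.09  0.38  0.12] tilt deg [-0.08  0.04] grip 0.054
t 14.85 lens in mount mm [ 0.02 -0.19 10.46] F mount [-4.5   0.42  0.62] tilt deg [-0.06  0.03] grip 0.0544
t 15.15 lens in mount mm [-0.31 -0.24 10.5 ] F mount [-5.34  0.67 -0.8 ] tilt deg [-0.04  0.03] grip 0.054
```

```bash

python3 -m creep '{"jaw":[0.6,0.6,0.6],"dp":[[0.01,0,0],[0,0,0],[0,0,0]],"rotation":[[0,0,0],[0,0,0],[0,0,0]]}'>/dev/null; sh m.sh
python3 -m creep '{"jaw":[0.6,0.6,0.6],"dp":[[0.01,0,0],[0,0,0],[0,0,0]],"rotation":[[0,0,0],[0,0,0],[0,0,0]]}'>/dev/null; sh m.sh
python3 -m creep '{"jaw":[0.6,0.6,0.6],"dp":[[0.01,0,0],[0,0,0],[0,0,0]],"rotation":[[0,0,0],[0,0,0],[0,0,0]]}'>/dev/null; sh m.sh
```

```text
t 15.45 lens in mount mm [-0.71 -0.22 10.52] F mount [-4.55  0.6  -1.03] tilt deg [-0.04  0.02] grip 0.0542
t 15.75 lens in mount mm [-1.14 -0.26 10.55] F mount [-3.85  1.95 -1.91] tilt deg [-0.03  0.02] grip 0.0543
t 16.05 lens in mount mm [-1.29 -0.32 10.62] F mount [-4.41  1.52 -2.69] tilt deg [ 0. -0.] grip 0.054
```

```bash

python3 -m creep '{"jaw":[0.6,0.6,0.6],"dp":[[0.006,0.008,0.006],[0,0,0],[0,0,0]],"rotation":[[0,0,0],[0,0,0],[0,0,0]]}'>/dev/null; sh m.sh
python3 -m creep '{"jaw":[0.6,0.6,0.6],"dp":[[0.008,0,0],[0,0,0],[0,0,0]],"rotation":[[0,0,0],[0,0,0],[0,0,0]]}'>/dev/null; sh m.sh
python3 -m creep '{"jaw":[0.6,0.6,0.6],"dp":[[0.008,0,0],[0,0,0],[0,0,0]],"rotation":[[0,0,0],[0,0,0],[0,0,0]]}'>/dev/null; sh m.sh
```

```text
t 16.35 lens in mount mm [-1.29 -0.27 10.56] F mount [-3.58 -1.14 -2.18] tilt deg [ 0.03 -0.04] grip 0.0539
t 16.65 lens in mount mm [-1.38 -0.24 10.55] F mount [-1.23 -2.07 -2.06] tilt deg [ 0.06 -0.04] grip 0.0541
t 16.95 lens in mount mm [-1.44 -0.19 10.6 ] F mount [ 1.11 -2.47 -2.08] tilt deg [ 0.09 -0.05] grip 0.0542
```

```bash

python3 -m creep '{"jaw":[0.6,0.6,0.6],"dp":[[0,-0.008,0.012],[0,0,0],[0,0,0]],"rotation":[[0,0,0],[0,0,0],[0,0,0]]}'>/dev/null; sh m.sh
python3 -m creep '{"jaw":[0.6,0.6,0.6],"dp":[[0,0,0.01],[0,0,0],[0,0,0]],"rotation":[[0,0,0],[0,0,0],[0,0,0]]}'>/dev/null; sh m.sh
python3 -m creep '{"jaw":[0.6,0.6,0.6],"dp":[[0,0,0.01],[0,0,0],[0,0,0]],"rotation":[[0,0,0],[0,0,0],[0,0,0]]}'>/dev/null; sh m.sh
```

```text
t 17.25 lens in mount mm [-1.42 -0.25 10.4 ] F mount [1.13 0.21 3.1 ] tilt deg [ 0.11 -0.03] grip 0.0542
t 17.55 lens in mount mm [-1.45 -0.24 10.24] F mount [ 0.41 -0.12  7.73] tilt deg [ 0.11 -0.04] grip 0.0542
t 17.85 lens in mount mm [-1.41 -0.25 10.15] F mount [-1.24  0.6  11.98] tilt deg [ 0.12 -0.05] grip 0.0541
```

```bash

python3 -m creep '{"jaw":[0.6,0.6,0.6,0.6,0.6,0.6,0.6,0.6],"dp":[[0.006,0,-0.012],[0,0.006,0],[0,0.006,0],[0,-0.008,0],[0,-0.008,0],[0,-0.006,0],[0,0.01,0],[0,0,0]],"rotation":[[0,0,0],[0,0,0],[0,0,0],[0,0,0],[0,0,0],[0,0,0],[0,0,0],[0,0,0]]}'>/dev/null; sh m.sh
python3 -m creep '{"jaw":[0.6,0.6,0.6],"dp":[[0,0,0.006],[0,0,0],[0,0,0]],"rotation":[[0,0,0],[0,0,0],[0,0,0]]}'>/dev/null; sh m.sh
```

```text
t 18.65 lens in mount mm [-1.45 -0.25 10.21] F mount [0.58 0.12 7.33] tilt deg [ 0.14 -0.05] grip 0.0542
t 18.95 lens in mount mm [-1.47 -0.25 10.17] F mount [-0.2  -0.32 10.49] tilt deg [ 0.14 -0.05] grip 0.0542
```

```bash

python3 -m creep '{"jaw":[0.36,0.35,0.34,0.33,0.32,0.3,0.27,0.24,0.2,0.2],"dp":[[0,0,0],[0,0,0],[0,0,0],[0,0,0],[0,0,0],[0,0,0],[0,0,0],[0,0,0],[0,0,0],[0,0,0]],"rotation":[[0,0,0],[0,0,0],[0,0,0],[0,0,0],[0,0,0],[0,0,0],[0,0,0],[0,0,0],[0,0,0],[0,0,0]]}'; sh m.sh; python3 - <<'E'
from h import *
im=env.read_camera("wrist");cv2.imwrite("pics/w5a.png",im)
E
```

```text
t: 19.95
ee_pos: [0.5381, -0.1743, 0.0511]
tcp_rot: [-0.518, -3.098, 0.0]
wrist_force: [0.2, 0.6, -0.2]
grip_width: 0.0684
grasp_force: 0.0
t 19.95 lens in mount mm [-2.77 -0.36  9.1 ] F mount [ 0.    0.67 -0.23] tilt deg [-0. -0.] grip 0.0684
```

```bash

python3 -m creep '{"jaw":[0.1,0,0,0,0,0,0,0,0,0],"dp":[[0,0,0],[0,0,0],[0,0,-0.1],[0,0,-0.2],[0,0,-0.3],[0,0,-0.4],[0,0,-0.4],[0,0,-0.3],[0,0,-0.2],[0,0,0]],"rotation":[[0,0,0],[0,0,0],[0,0,0],[0,0,0],[0,0,0],[0,0,0],[0,0,0],[0,0,0],[0,0,0],[0,0,0]]}'; sh m.sh; python3 - <<'E'
from h import *
f=lambda i,x,y,w,h:cv2.resize(i[y-h:y+h,x-w:x+w],(400,300),interpolation=cv2.INTER_CUBIC)
s,d,w=[env.read_camera(n) for n in("scene","side","wrist")]
cv2.imwrite("pics/fin.png",np.vstack([np.hstack([f(s,245,290,40,30),f(d,335,208,40,30)]),np.hstack([f(w,320,240,120,90),f(cv2.imread("pics/w5a.png"),320,300,140,105)])]))
E
```

```text
t: 21.0
ee_pos: [0.5392, -0.1748, 0.148]
tcp_rot: [0.518, 3.095, -0.001]
wrist_force: [0.3, -0.2, -0.1]
grip_width: 0.0849
grasp_force: 0.0
t 21.0 lens in mount mm [ -1.57  -0.42 106.02] F mount [ 0.35 -0.04 -0.09] tilt deg [ 0.18 -0.08] grip 0.0849
```

View pics/fin.png

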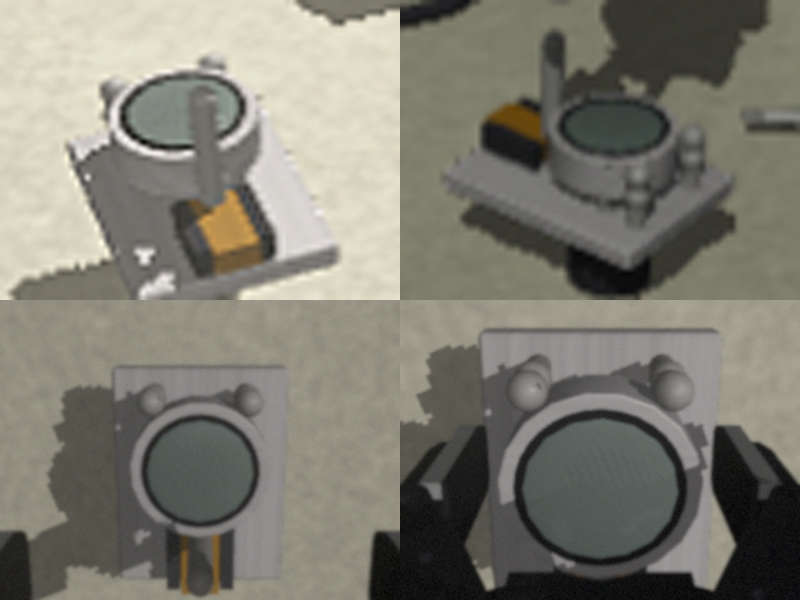

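The lens touches both pins and the post and looks level (wrist view: pins at (152,402)/(247,402), rim tangent to both). To be sure it isn't hung on friction, I'll press the centre lightly with shut fingers.

```bash

python3 -m creep '{"jaw":[1,1,1,1,1,1,1,1,1,1],"dp":[[0,0,0],[0,0,0],[0,0,0],[0,0,0.15],[0,0,0.25],[0,0,0.3],[0,0,0.25],[0,0,0.2],[0,0,0.1],[0,0,0]],"rotation":[[0,0,0],[0,0,0],[0,0,0],[0,0,0],[0,0,0],[0,0,0],[0,0,0],[0,0,0],[0,0,0],[0,0,0]]}'; sh m.sh
python3 -m creep '{"jaw":[1,1,1],"dp":[[0,0,0.02],[0,0,0.02],[0,0,0]],"rotation":[[0,0,0],[0,0,0],[0,0,0]]}'>/dev/null; sh m.sh
```

```text
t: 22.15
ee_pos: [0.5375, -0.1741, 0.0826]
tcp_rot: [-0.518, -3.097, -0.001]
wrist_force: [-0.7, 0.9, 0.5]
grip_width: -0.0001
grasp_force: 0.0
t 22.15 lens in mount mm [-3.38 -0.31 40.58] F mount [-0.97  0.57  0.46] tilt deg [-0.1   0.04] grip -0.0001
t 22.45 lens in mount mm [-2.44 -0.39 39.99] F mount [-0.03  0.05 -0.6 ] tilt deg [ 0.04 -0.02] grip -0.0002
```

```bash

python3 -m creep '{"jaw":[1,1,1,1],"dp":[[-0.02,0,0.02],[0,0,0.02],[0,0,0.02],[0,0,0]],"rotation":[[0,0,0],[0,0,0],[0,0,0],[0,0,0]]}'>/dev/null; sh m.sh
python3 -m creep '{"jaw":[1,1,1],"dp":[[0,0,0.02],[0,0,0.02],[0,0,0]],"rotation":[[0,0,0],[0,0,0],[0,0,0]]}'>/dev/null; sh m.sh
python3 -m creep '{"jaw":[1,1],"dp":[[0,0,0.02],[0,0,0]],"rotation":[[0,0,0],[0,0,0]]}'>/dev/null; sh m.sh
```

```text
t 22.85 lens in mount mm [-1.94 -0.34 36.42] F mount [-0.23  0.03  0.68] tilt deg [-0.02  0.01] grip -0.0
t 23.15 lens in mount mm [-1.81 -0.34 34.5 ] F mount [-0.54 -0.81  0.11] tilt deg [-0.01  0.  ] grip 0.0002
t 23.35 lens in mount mm [-1.76 -0.35 34.25] F mount [-2.47  0.39  7.28] tilt deg [ 0.   -0.01] grip 0.0004
```

Contact at 28.2 mm above the plate, as expected for a seated lens. A touch more press, then lift away.

```bash

python3 -m creep '{"jaw":[1,1,1],"dp":[[0,0,0.006],[0,0,0],[0,0,0]],"rotation":[[0,0,0],[0,0,0],[0,0,0]]}'>/dev/null; sh m.sh
python3 -m creep '{"jaw":[1,1,1,1,1,1,1,1,1,1],"dp":[[0,0,-0.01],[0,0,-0.02],[0,0,-0.03],[0,0,-0.1],[0,0,-0.3],[0,0,-0.4],[0,0,-0.4],[0,0,-0.3],[0,0,-0.2],[0,0,0]],"rotation":[[0,0,0],[0,0,0],[0,0,0],[0,0,0],[0,0,0],[0,0,0],[0,0,0],[0,0,0],[0,0,0],[0,0,0]]}'
python3 - <<'E'
from h import *
d,w=[env.read_camera(n) for n in("side","wrist")]
f=lambda i,x,y,w,h:cv2.resize(i[y-h:y+h,x-w:x+w],(400,300),interpolation=cv2.INTER_CUBIC)
cv2.imwrite("pics/fin2.png",np.hstack([f(d,335,208,40,30),f(w,320,230,120,90)]))
E
```

```text
t 23.65 lens in mount mm [-1.73 -0.36 34.23] F mount [-2.01  1.21  9.03] tilt deg [ 0.01 -0.01] grip 0.0
t: 24.65
ee_pos: [0.54, -0.1751, 0.1647]
tcp_rot: [0.518, 3.096, -0.001]
wrist_force: [0.1, 0.1, -0.3]
grip_width: -0.0005
grasp_force: 0.0
```

View pics/fin2.png

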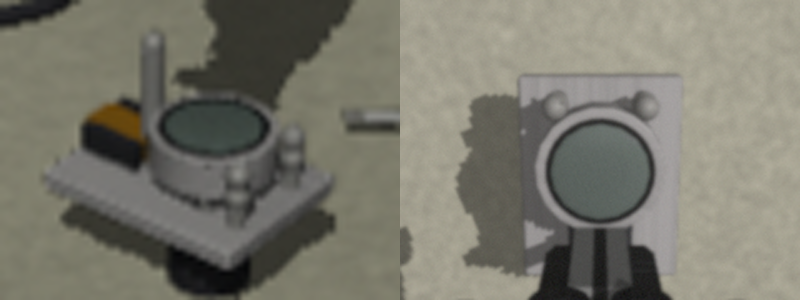

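The lens is seated against both pins (557,105)/(645,105) and the post, level, with the robot clear. Handing in.

```bash
python3 -c "
from station import env
print(env.job_done())"
```

```text
the job is handed in; nothing more can be done
None
```

I seated the lens in the three-point mount, let it go and handed the job in at about 25 s. No verdict came back. By camera and wrist force it rests against both pins and the jaw and is fully down; I had no direct reading at the individual balls. The highest wrist-force reading was about 12 N, and I touched nothing else on the bench.

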